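Stamp a wood strip in the guarded marking press

TASK

Mark the wood strip in the small guarded press using the fingertips only: first push the strip by its outer end along the guide rails until it is fully home against the end stop. Then reach down through the window of the yellow guard, without touching the guard, press the red lever pad down so that the stamp bears firmly on the strip, keep it pressed for a full second, and let the lever spring back up. Do not grasp or lift the strip, do not press the lever before the strip is home, and leave the tin, bottle and clamp nearby where they stand.

Things in the scene. Friction and masses are not known exactly. Their poses are not given: they have to be found in the camera images.
- press: Grey marking press, fixed to the bench. Origin at bench level below the stamp; z up, x from lever pad to hinge, y along the feed (toward +y, roughly the robot's left). Bed 10 mm thick, x -130..105, y -72..72 mm; feed table, same height, x -38..38, reaches out to y -240 mm. Hinge cheeks at x 63..97, 64 mm high.
- stop (a point): Middle of the end stop's face, at bed height (10 mm above the bench), at y +20 mm in the press frame. The steel stop is 14 mm high. Two aluminium guide rails, 49 mm apart inside and 10 mm high, lead to it from y -110 mm.
- guard: Yellow guard frame fixed on the press (same origin and axes). Flat top plate 4 mm thick, upper face 94 mm above the bench (bolt heads at its corners to 97 mm), outline x -120..46, y -62..62 mm; thin upright bars close its front and sides round the lever pad. Must not be touched.
- window (a point): Centre of the rectangular window in the guard's top plate, at the upper face (94 mm above the bench): open 92 mm along the press's x and 96 mm along its y. Straight below its centre is the lever pad.
- pad: Red pad at the free end of the lever, 140 mm from the hinge toward press -x; 40 mm along x, 44 along y, 9 thick. Origin: centre of its top face, 76 mm above the bench when raised, 57 mm when the stamp meets the strip, 49 mm at the lever's hard stop. Pressing straight down takes about 3 N at first, 5 N at the strip, 10 N at the hard stop; it springs back up when released.
- stamp: Brass stamp, 16 mm across, under the middle of the lever, 80 mm from the hinge, spring-loaded (gives up to 6 mm upward). Origin: centre of its lower face; 11 mm above the strip when the lever is raised.
- lever (a joint): Lever angle in rad: 0 = raised (a spring holds it there), about 0.14 = stamp meets the strip, 0.20 = hard stop (fully down).
- strip: Pine strip (loose), 140 mm along its y, 45 along x, 19 thick, about 0.07 kg, lying between the guide rails along the press's y. Origin: centre of its underside, 10 mm above the bench. It starts 45 to 70 mm short of the stop, outer end sticking out toward press -y. Home: inner end on the stop, origin at y -50 mm in the press frame.
- strip_mid (a point): Centre of the pine strip, half-way up (9.5 mm above its underside); the outer end face is 70 mm from here toward press -y.
- putty_tin: Red round tin, 78 mm across, 78 mm high, to the right of the press. Origin at the centre of its underside.
- glue_bottle: Tan bottle with white cap, 48 x 67 mm, 157 mm high, to the left of the press. Origin at the centre of its underside.
- spring_clamp: Spring clamp with red grips lying flat, 123 x 48 mm, 20 mm high, on the bench to the left of the press. Origin at the centre of its underside.

How it is judged:
By the outcome, as a careful person would: the job done as asked, in the order asked, and still so for the second after the job is handed in, with the robot touching nothing.
It also fails if it takes over 48 s, if anything falls off the work surface, if the arm or the gripper's body presses on something with over 40 N, if the wrist force passes 120 N, or if a joint passes its speed limit or range.

ROBOT

A 7-joint arm with a two-finger parallel gripper is mounted at the origin on a cart in front of the work surface, level with it; the furniture and walls round the work are solid. World frame = base frame: x ahead of the robot, y to its left, z up, the work surface at z = 0. Lengths are in m, angles in rad, forces in N, time in s.
With the tool pointing down it reaches from about 0.4 to 0.9 m from the base axis. Payload 5.5 kg.
Tool frame: the origin (TCP) lies on the centre line of the jaws, within the pads' length; the fingertips stand 17 mm ahead of it and the grasp point (between the pads) lies 2 mm behind it; z points along the fingers, y is the line along which they close (so a half turn about z gives the same grasp; the last joint's range is limited). The gripper opens to 92 mm and grips with 3 to 60 N. Pads are 19 mm wide; open, the fingers measure 130 mm over their backs; the gripper's body (75 mm by 190 mm) begins 47 mm behind the grasp point.
Start: joints at [1.421, 0.501, -0.427, 1.55, 0.221, 1.138, -0.21], TCP at [0.261, -0.595, 0.244] pointing down, gripper open.
Joint ranges: [-2.88, 2.88], [-0.31, 2.03], [-1.54, 1.56], [0.2, 2.42], [-1.41, 4.55], [0.19, 2.02], [-2.57, 2.57]. Speed limits (rad/s): [2.57, 2.57, 3.14, 3.14, 3.14, 3.14, 3.14].

INTERFACE

Orientations are given as a unit quaternion [w, x, y, z].
In Python, from plant import robot gives the robot as it stands.
- The arm moves only by the shell command python3 -m pendant 'ROWS' [OPENING] [FORCE]. ROWS is JSON, a list of rows, each an object with "xyz": the shift along the tool's x, y, z normalised to -1 to 1, where 1 is 0.02 m, a list of three; "delta_rot": the turn, a rotation vector about the tool's x, y, z normalised to -1 to 1, where 1 is 5 degrees, a list of three. In form: [{"xyz": [tx, ty, tz], "delta_rot": [ax, ay, az]}, ...]. A call has 1 to 20 rows; each row shifts and turns the commanded pose from where the row before left it, along the tool's axes as they then stand; what a row does not reach is not made up. A row lasts 1/12 s, in which the tool goes at most 41.7 mm and 7.16 degrees, less where a joint would pass 70% of its speed; a pose out of reach is approached as far as the arm can. A call with a number of a shift or a turn outside -1 to 1 is refused whole. A call with a gripper value outside its range is refused whole. OPENING is the opening in per cent of the stroke, from 0 (shut) to 100 (fully open), set as the call begins (- or left out, the last holds). The fingers move at their own pace and stop on an object; FORCE is the grip in N (left out, the last holds). Time passes only in rows, so rows that do not move let the fingers close. It gives the time, the measured TCP pose, the force, the opening and the grip force at its end, in the units of the state.
- robot.state(): the state, without advancing time (a new reading comes with each control period).
- robot.capture(name): name is "scene" or "top" or "wrist"; returns a dict with "img" (480x640x3 uint8, red, green, blue), "K" (3x3 intrinsics, pixels), "rvec" (rotation vector, rad) and "tvec" (3), from world to camera coordinates, as OpenCV has them. Camera axes: x right, y down, z forward; pixel columns grow to the right and rows downward; lengths in m; the calibration is good to about 2 mm. A picture is of the moment at which its call begins. There is no depth.
- robot.close_job(): hands the job in; it is judged then, once.
The state is a dict: "time": time; "joints": joint angles; "joint_vel": joint speeds; "effort": joint torques, N m; "position": TCP position; "eef_rot": TCP orientation; "contact_force": force on the tool from outside, world axes, zero at the start; "wrist_torque": the same for the moment, N m; "grip_width": opening from 0.0 (shut) to 1.0 (fully open); "gripper_force": force on a finger pad.
Only numpy, scipy, OpenCV 4.12 (cv2) and the standard library are available. Lean on these libraries where they do the work, as an engineer would, in place of code of your own. Each camera call takes 0.05 s, during which the arm holds its last target. There are 200 camera calls.

## Working session

There is one attempt and no reset: what is moved stays moved. The work goes in short steps, Python scripts to look and compute and a shell command to move; the robot and the scene stay as the last step left them, time stands still between calls to the robot, and variables do not carry over. Pictures are saved under pics/ and viewed, at most 10 in all, crops included, and the job is handed in when it is done.

```bash
mkdir -p pics; python3 - <<'E'
from plant import robot
import cv2
for n in("scene","top"):
    c=robot.capture(n); cv2.imwrite(f"pics/{n}0.png",c["img"][:,:,::-1]); print(n,c["K"],c["rvec"],c["tvec"])
s=robot.state(); print(s["time"],s["position"],s["eef_rot"],s["grip_width"])
E
```

```text
scene [[525.06848201   0.         322.82472521]
 [  0.         525.06848201 229.97744561]
 [  0.           0.           1.        ]] [ 0.70685445 -2.5385669   1.23230354] [0.38135426 0.25904894 1.18155831]
top [[475.53273168   0.         328.77192751]
 [  0.         475.53273168 239.38011635]
 [  0.           0.           1.        ]] [ 2.14344538 -2.17360239  0.14313061] [-0.0771631   0.48950186  1.49251617]
0.1 [ 0.2604709  -0.59488347  0.24278225] [-8.52736160e-04  9.78769776e-01  2.04960906e-01 -1.61932241e-04] 0.996404074718838
```

View pics/top0.png

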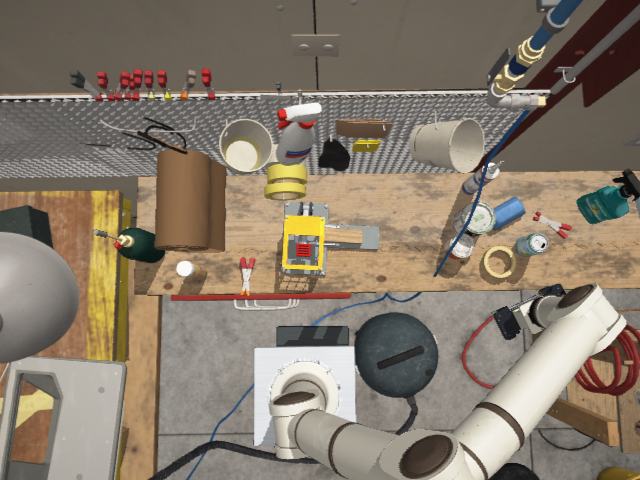

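View pics/scene0.png

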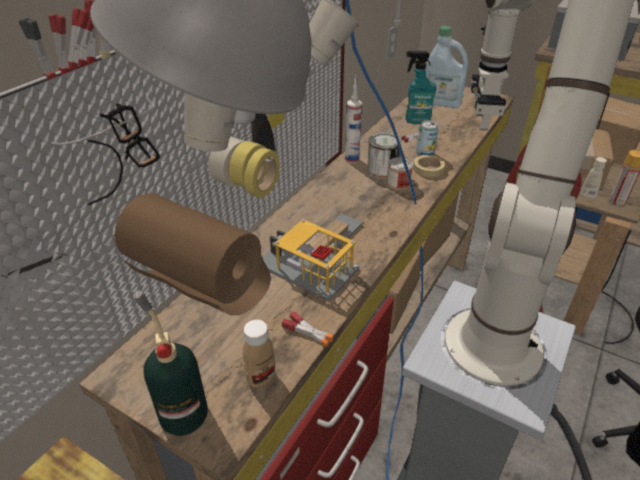

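The top view shows the guard at about (304,244) with the red pad at (303,250). The strip and feed table run right to (380,237). I'll measure these.

```bash
cat >h.py <<'E'
import numpy as np, cv2
from plant import robot
def ray(c,uv,z):
    R=cv2.Rodrigues(np.array(c["rvec"]))[0]; t=np.array(c["tvec"]).ravel()
    d=R.T@np.linalg.inv(c["K"])@np.array([uv[0],uv[1],1.]); o=-R.T@t
    return (o+d*(z-o[2])/d[2])
def proj(c,p): return cv2.projectPoints(np.array(p,float).reshape(-1,3),np.array(c["rvec"]),np.array(c["tvec"]),c["K"],None)[0].reshape(-1,2)
E
python3 - <<'E'
from h import *
c=robot.capture("top"); im=c["img"][:,:,::-1].copy()
hsv=cv2.cvtColor(im,cv2.COLOR_BGR2HSV)
cr=im[190:300,270:390]; cv2.imwrite("pics/topcrop.png",cv2.resize(cr,None,fx=5,fy=5,interpolation=cv2.INTER_CUBIC)) 
y=cv2.inRange(hsv,(22,150,120),(34,255,255)); y[:200]=0;y[300:]=0;y[:,:270]=0;y[:,345:]=0
v=np.argwhere(y)[:,::-1].astype(np.float32); r=cv2.minAreaRect(v); print(r)
for p in cv2.boxPoints(r): print(p,ray(c,p,.094)[:2])
m=cv2.inRange(hsv,(0,150,90),(8,255,255))|cv2.inRange(hsv,(172,150,90),(180,255,255)); m[:225]=0;m[275:]=0;m[:,:285]=0;m[:,325:]=0
v=np.argwhere(m)[:,::-1]; print(v.min(0),v.max(0),v.mean(0),ray(c,v.mean(0),.076))
E
```

```text
((302.9267883300781, 242.39088439941406), (40.47030258178711, 53.55745315551758), 3.0127875804901123)
[281.31213 268.06906] [0.39426239 0.06225051]
[284.12708 214.58563] [0.55950754 0.05328079]
[324.54144 216.7127 ] [ 0.55116358 -0.07151546]
[321.7265  270.19614] [ 0.38606326 -0.06076942]
[296 244] [310 256] [303.21604938 249.5308642 ] [ 0.45203803 -0.00402177  0.076     ]
```

View pics/topcrop.png

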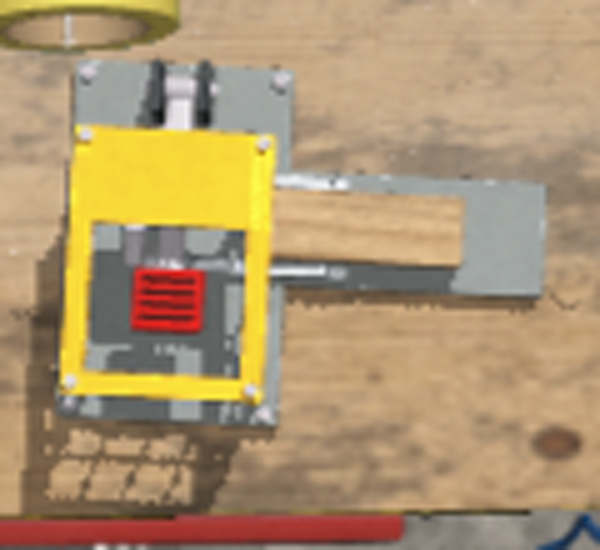

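```bash
cat >>h.py <<'E'
def fit(P,W):
    P=np.array(P,float);W=np.array(W,float);a=P-P.mean(0);b=W-W.mean(0)
    th=np.arctan2((a[:,0]*b[:,1]-a[:,1]*b[:,0]).sum(),(a*b).sum()); R=np.array([[np.cos(th),-np.sin(th)],[np.sin(th),np.cos(th)]])
    t=W.mean(0)-R@P.mean(0); return th,R,t,W-(P@R.T+t)
E
python3 - <<'E'
from h import *
c=robot.capture("top")
px=lambda p:(p[0]/5+270-.4,p[1]/5+190-.4)
S=[((77,126),.094,(.046,.062)),((276,135),.094,(.046,-.062)),((262,403),.094,(-.12,-.062)),((62,393),.094,(-.12,.062)),
((545,184),.01,(.038,-.24)),((541,298),.01,(-.038,-.24)),((78,62),.01,(.105,.072)),((294,72),.01,(.105,-.072)),((167,299),.076,(-.06,0))]
W=[ray(c,px(s[0]),s[1])[:2] for s in S]
th,R,t,res=fit([s[2] for s in S],W); print(np.degrees(th),t); print((res*1000).round(1))
for p in((463,197),(462,268),(462.5,232)):
    w=ray(c,px(p),.029)[:2]; print(w,R.T@(w-t))
for q in((-.06,0),(0,-.18),(0,-.3),(0,.02)): print(q,R@q+t)
s=robot.state(); Rt=cv2.Rodrigues(np.zeros(3))[0]
from scipy.spatial.transform import Rotation as Ro
print(Ro.from_quat(s["eef_rot"],scalar_first=True).as_matrix().round(3))
E
```

```text
-3.5671336125724893 [ 0.50929015 -0.00720126]
[[-0.3 -1.2]
 [ 0.2 -0.4]
 [ 0.4  0. ]
 [ 0.5 -2. ]
 [-0.7  1.8]
 [ 0.4  1.7]
 [-1.9 -1.1]
 [-1.5  1. ]
 [ 3.   0.1]]
[ 0.52087538 -0.19209211] [ 0.02306633 -0.18381184]
[ 0.47485946 -0.19038414] [-0.02296671 -0.18497019]
[ 0.49814768 -0.191244  ] [ 0.0003299  -0.18437944]
(-0.06, 0) [ 0.44940639 -0.00346818]
(0, -0.18) [ 0.4980909  -0.18685252]
(0, -0.3) [ 0.49062474 -0.30662003]
(0, 0.02) [0.51053451 0.01276   ]
[[ 0.916  0.401 -0.   ]
 [ 0.401 -0.916  0.001]
 [ 0.    -0.001 -1.   ]]
```

```bash
python3 - <<'E'
from h import *
a=robot.capture("top"); b=robot.capture("scene"); w=robot.capture("wrist")
poly=np.array([(345,0),(352,40),(375,80),(395,125),(410,175),(414,200)],float)
for p in((438,270),(445,258),(460,235),(475,210),(488,180)):
    z=np.arange(0,.6,.01); q=proj(b,[ray(a,p,k) for k in z]); e=q[:,0]-np.interp(q[:,1],poly[:,1],poly[:,0])
    i=np.abs(e).argmin(); print(p,ray(a,p,z[i]).round(2),e[i].round(1))
R=cv2.Rodrigues(w["rvec"])[0]; print("wristcam",(-R.T@w["tvec"].ravel()).round(3),robot.state()["position"])
E
python3 -m pendant '[{"xyz":[0,0,0],"delta_rot":[0,0,-1]},{"xyz":[0,0,0],"delta_rot":[0,0,-1]},{"xyz":[0,0,0],"delta_rot":[0,0,-1]},{"xyz":[0,0,0],"delta_rot":[0,0,-1]},{"xyz":[0,0,0],"delta_rot":[0,0,-1]},{"xyz":[0,0,0],"delta_rot":[0,0,-1]},{"xyz":[0,0,0],"delta_rot":[0,0,-1]},{"xyz":[0,0,0],"delta_rot":[0,0,-1]},{"xyz":[0,0,0],"delta_rot":[0,0,-1]},{"xyz":[0,0,0],"delta_rot":[0,0,-1]},{"xyz":[0,0,0],"delta_rot":[0,0,-1]},{"xyz":[0,0,0],"delta_rot":[0,0,-1]},{"xyz":[0,0,0],"delta_rot":[0,0,-0.56]}]' 0 20
```

```text
(438, 270) [ 0.38 -0.43  0.04] -0.1
(445, 258) [ 0.42 -0.43  0.13] 0.3
(460, 235) [ 0.47 -0.45  0.23] 0.6
(475, 210) [ 0.53 -0.48  0.29] -0.2
(488, 180) [ 0.59 -0.49  0.37] 0.6
wristcam [ 0.325 -0.567  0.385] [ 0.26073079 -0.59524693  0.24348024]
time: 1.43
position: [0.2606, -0.5954, 0.2436]
eef_rot: [-0.0, 0.727, 0.686, 0.0]
contact_force: [-0.0, -0.2, 0.8]
grip_width: 0.102
gripper_force: 0.0
```

```bash
python3 -m pendant '[{"xyz":[1,0.1,0],"delta_rot":[0,0,0]},{"xyz":[1,0.1,0],"delta_rot":[0,0,0]},{"xyz":[1,0.1,0],"delta_rot":[0,0,0]},{"xyz":[1,0.1,0],"delta_rot":[0,0,0]},{"xyz":[1,0.1,0],"delta_rot":[0,0,0]},{"xyz":[1,0.1,0],"delta_rot":[0,0,0]},{"xyz":[1,0.1,0],"delta_rot":[0,0,0]},{"xyz":[1,0.1,0],"delta_rot":[0,0,0]},{"xyz":[1,0.1,0],"delta_rot":[0,0,0]},{"xyz":[1,0.1,0],"delta_rot":[0,0,0]},{"xyz":[1,0.1,0],"delta_rot":[0,0,0]},{"xyz":[1,0.1,0],"delta_rot":[0,0,0]},{"xyz":[1,0.1,0],"delta_rot":[0,0,0]},{"xyz":[1,0.1,0],"delta_rot":[0,0,0]},{"xyz":[1,0.1,0],"delta_rot":[0,0,0]},{"xyz":[0,0,0],"delta_rot":[0,0,0]}]'
python3 -m pendant '[{"xyz":[0.35,0.93,0.5],"delta_rot":[0,0,0]},{"xyz":[0.35,0.93,0.5],"delta_rot":[0,0,0]},{"xyz":[0.35,0.93,0.5],"delta_rot":[0,0,0]},{"xyz":[0.35,0.93,0.5],"delta_rot":[0,0,0]},{"xyz":[0.35,0.93,0.5],"delta_rot":[0,0,0]},{"xyz":[0.35,0.93,0.5],"delta_rot":[0,0,0]},{"xyz":[0.35,0.93,0.5],"delta_rot":[0,0,0]},{"xyz":[0.35,0.93,0.5],"delta_rot":[0,0,0]},{"xyz":[0.35,0.93,0.5],"delta_rot":[0,0,0]},{"xyz":[0.35,0.93,0.5],"delta_rot":[0,0,0]},{"xyz":[0,0,0],"delta_rot":[0,0,0]},{"xyz":[0,0,0],"delta_rot":[0,0,0]}]'
python3 - <<'E'
from h import *
c=robot.capture("wrist"); cv2.imwrite("pics/w1.png",c["img"][:,:,::-1])
s=robot.state();print(s["position"],s["grip_width"])
E
```

```text
time: 2.77
position: [0.31, -0.2941, 0.2438]
eef_rot: [-0.0, 0.727, 0.687, -0.0]
contact_force: [-0.0, 0.4, 0.6]
grip_width: 0.001
gripper_force: 0.0
time: 3.77
position: [0.4998, -0.2388, 0.143]
eef_rot: [-0.001, 0.728, 0.685, 0.0]
contact_force: [-0.0, -0.6, -1.1]
grip_width: 0.003
gripper_force: 0.0
[ 0.4990441  -0.23958971  0.14335132] 0.007257296859122042
```

View pics/w1.png

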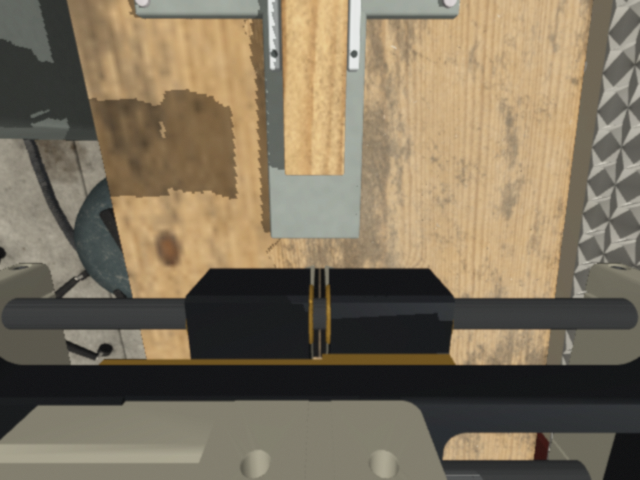

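The wrist view shows the strip's outer end at row 175, columns 285–345, with the feed-table end at row 237 and the path clear.

```bash
python3 - <<'E'
from h import *
c=robot.capture("wrist"); s=robot.state()
th=np.radians(-3.567);R=np.array([[np.cos(th),-np.sin(th)],[np.sin(th),np.cos(th)]]);t=np.array([.5093,-.0072])
f=lambda p,z:(R.T@(ray(c,p,z)[:2]-t)).round(4)
print("strip",f((285,175),.029),f((345,175),.029),"table",f((271,237),.01),f((359,237),.01))
print("tcp",R.T@(s["position"][:2]-t), proj(c,[[*s["position"][:2],s["position"][2]-.017]]),c["K"][0,0])
E
```

```text
strip [-0.0209 -0.1846] [ 0.0246 -0.1846] table [-0.0361 -0.2386] [ 0.0391 -0.2385]
tcp [ 0.00390208 -0.23310004] [[316.84960444 286.9397435 ]] 333.97372277575823
```

```bash
python3 -m pendant '[{"xyz":[0,-0.15,0.9],"delta_rot":[0,0,0]},{"xyz":[0,0,0.9],"delta_rot":[0,0,0]},{"xyz":[0,0,0.9],"delta_rot":[0,0,0]},{"xyz":[0,0,0.9],"delta_rot":[0,0,0]},{"xyz":[0,0,0.9],"delta_rot":[0,0,0]},{"xyz":[0,0,0.9],"delta_rot":[0,0,0]},{"xyz":[0,0,0],"delta_rot":[0,0,0]},{"xyz":[0,0,0],"delta_rot":[0,0,0]}]'
python3 -m pendant '[{"xyz":[0.5,0,0],"delta_rot":[0,0,0]},{"xyz":[0.5,0,0],"delta_rot":[0,0,0]},{"xyz":[0.5,0,0],"delta_rot":[0,0,0]},{"xyz":[0.3,0,0],"delta_rot":[0,0,0]},{"xyz":[0.3,0,0],"delta_rot":[0,0,0]},{"xyz":[0.3,0,0],"delta_rot":[0,0,0]},{"xyz":[0.3,0,0],"delta_rot":[0,0,0]},{"xyz":[0.3,0,0],"delta_rot":[0,0,0]},{"xyz":[0,0,0],"delta_rot":[0,0,0]}]'
```

```text
time: 4.53
position: [0.4951, -0.24, 0.0357]
eef_rot: [-0.001, 0.729, 0.684, -0.001]
contact_force: [-0.6, 0.4, 0.2]
grip_width: 0.005
gripper_force: 0.0
time: 5.28
position: [0.5002, -0.1776, 0.0358]
eef_rot: [-0.0, 0.728, 0.686, 0.0]
contact_force: [0.1, -0.4, -0.2]
grip_width: 0.003
gripper_force: 0.0
```

```bash
python3 -m pendant '[{"xyz":[0.3,0,0],"delta_rot":[0,0,0]},{"xyz":[0.3,0,0],"delta_rot":[0,0,0]},{"xyz":[0.3,0,0],"delta_rot":[0,0,0]},{"xyz":[0.3,0,0],"delta_rot":[0,0,0]},{"xyz":[0.3,0,0],"delta_rot":[0,0,0]},{"xyz":[0.2,0,0],"delta_rot":[0,0,0]},{"xyz":[0,0,0],"delta_rot":[0,0,0]},{"xyz":[0,0,0],"delta_rot":[0,0,0]}]'
python3 -m pendant '[{"xyz":[0.1,0,0],"delta_rot":[0,0,0]},{"xyz":[0.1,0,0],"delta_rot":[0,0,0]},{"xyz":[0,0,0],"delta_rot":[0,0,0]},{"xyz":[0,0,0],"delta_rot":[0,0,0]}]'
python3 - <<'E'
from h import *
c=robot.capture("wrist"); cv2.imwrite("pics/w2.png",c["img"][:,:,::-1])
E
```

```text
time: 5.95
position: [0.5022, -0.1451, 0.0358]
eef_rot: [0.0, 0.728, 0.685, 0.0]
contact_force: [-0.0, 0.5, -0.4]
grip_width: 0.006
gripper_force: 0.0
time: 6.28
position: [0.5024, -0.1415, 0.0357]
eef_rot: [0.0, 0.729, 0.685, 0.0]
contact_force: [0.1, 0.6, 0.0]
grip_width: 0.008
gripper_force: 0.0
```

View pics/w2.png

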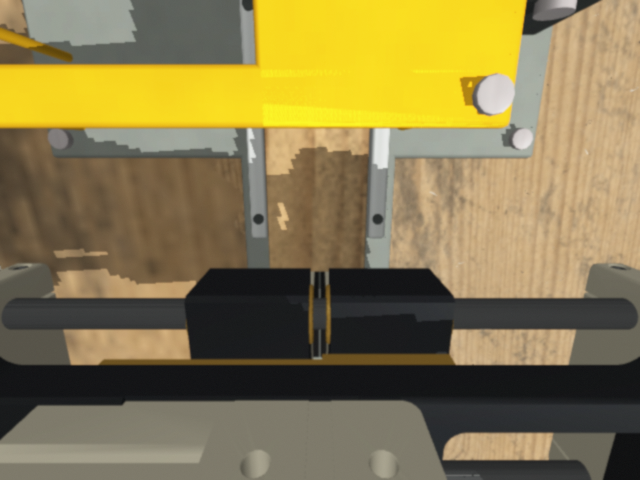

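The rails straddle the strip, and the guard edge (row 127) is well ahead of the fingers. I'll keep nudging until the force rises.

```bash
python3 -m pendant '[{"xyz":[0.1,0,0],"delta_rot":[0,0,0]},{"xyz":[0.1,0,0],"delta_rot":[0,0,0]},{"xyz":[0,0,0],"delta_rot":[0,0,0]},{"xyz":[0,0,0],"delta_rot":[0,0,0]}]'
python3 -m pendant '[{"xyz":[0.1,0,0],"delta_rot":[0,0,0]},{"xyz":[0,0,0],"delta_rot":[0,0,0]},{"xyz":[0,0,0],"delta_rot":[0,0,0]}]'
```

```text
time: 6.67
position: [0.5026, -0.1373, 0.0358]
eef_rot: [0.0, 0.729, 0.685, 0.0]
contact_force: [-0.6, 0.2, 0.0]
grip_width: 0.003
gripper_force: 0.0
time: 6.92
position: [0.5026, -0.1372, 0.0358]
eef_rot: [0.001, 0.729, 0.684, -0.001]
contact_force: [-0.4, -5.6, 0.2]
grip_width: 0.009
gripper_force: 2.7
```

Contact at 5.6 N, exactly where home was predicted. One more small nudge, then I'll check how the finger geometry fits the window.

```bash
python3 -m pendant '[{"xyz":[0.1,0,0],"delta_rot":[0,0,0]},{"xyz":[0,0,0],"delta_rot":[0,0,0]},{"xyz":[0,0,0],"delta_rot":[0,0,0]}]'
python3 - <<'E'
from h import *
from scipy.spatial.transform import Rotation as Ro
c=robot.capture("wrist"); s=robot.state(); Q=Ro.from_quat(s["eef_rot"],scalar_first=True).as_matrix()
for p in((9.5,19,17),(9.5,-19,17),(9.5,19,-45),(9.5,32,-20),(9.5,32,-45),(37.5,37.5,-45),(-9.5,0,17)): print(p,proj(c,Q@(np.array(p)/1000)+s["position"]).round(0))
E
```

```text
time: 7.17
position: [0.5026, -0.137, 0.0359]
eef_rot: [0.001, 0.73, 0.684, -0.002]
contact_force: [-0.6, -9.5, -0.4]
grip_width: 0.005
gripper_force: 4.6
(9.5, 19, 17) [[355. 268.]]
(9.5, -19, 17) [[280. 268.]]
(9.5, 19, -45) [[375. 336.]]
(9.5, 32, -20) [[397. 301.]]
(9.5, 32, -45) [[415. 336.]]
(37.5, 37.5, -45) [[439. 254.]]
(-9.5, 0, 17) [[317. 303.]]
```

```bash
python3 -m pendant '[{"xyz":[-0.3,0,0],"delta_rot":[0,0,0]},{"xyz":[-0.5,0,0],"delta_rot":[0,0,0]},{"xyz":[-0.5,0,0],"delta_rot":[0,0,0]},{"xyz":[-0.2,0,-0.9],"delta_rot":[0,0,0]},{"xyz":[0,0,-0.9],"delta_rot":[0,0,0]},{"xyz":[0,0,-0.9],"delta_rot":[0,0,0]},{"xyz":[0,0,-0.9],"delta_rot":[0,0,0]},{"xyz":[0,0,-0.9],"delta_rot":[0,0,0]},{"xyz":[0,0,-0.9],"delta_rot":[0,0,0]},{"xyz":[0,0,-0.9],"delta_rot":[0,0,0]},{"xyz":[0,0,-0.9],"delta_rot":[0,0,0]},{"xyz":[0,0,0],"delta_rot":[0,0,0]},{"xyz":[0,0,0],"delta_rot":[0,0,0]}]'
python3 - <<'E'
from h import *
c=robot.capture("scene"); s=robot.state(); print(s["position"])
p=s["position"]; u=proj(c,[p,p-[0,0,.017],p+[0,0,.045]]); print(u)
x,y=int(u[0][0]),int(u[0][1]); im=c["img"][:,:,::-1]; cr=im[y-80:y+110,x-110:x+110]; cv2.imwrite("pics/s2.png",cv2.resize(cr,None,fx=3,fy=3,interpolation=cv2.INTER_CUBIC)); print(x,y)
w=robot.capture("wrist"); cv2.imwrite("pics/w3.png",w["img"][:,:,::-1])
E
```

```text
time: 8.3
position: [0.5015, -0.164, 0.1805]
eef_rot: [0.001, 0.729, 0.685, 0.0]
contact_force: [-0.3, 0.1, -0.1]
grip_width: 0.004
gripper_force: 0.0
[ 0.50073905 -0.16388536  0.17954488]
[[337.00235509 180.87855562]
 [336.88260314 186.27934285]
 [337.32832192 166.1775209 ]]
337 180
```

View pics/s2.png

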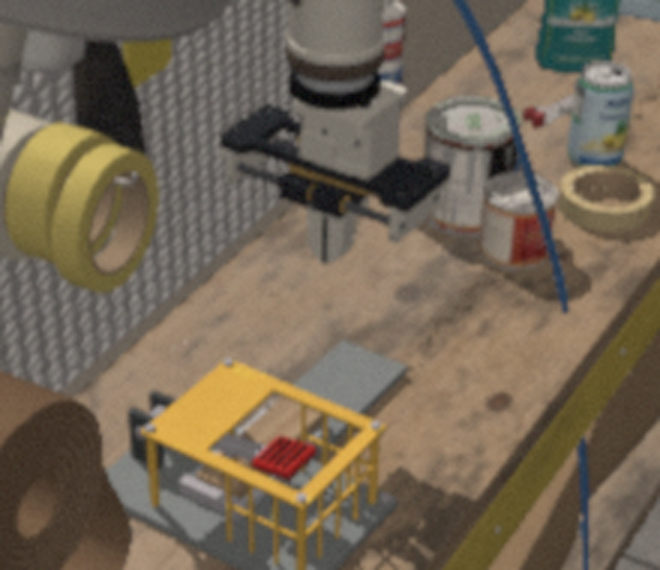

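View pics/w3.png

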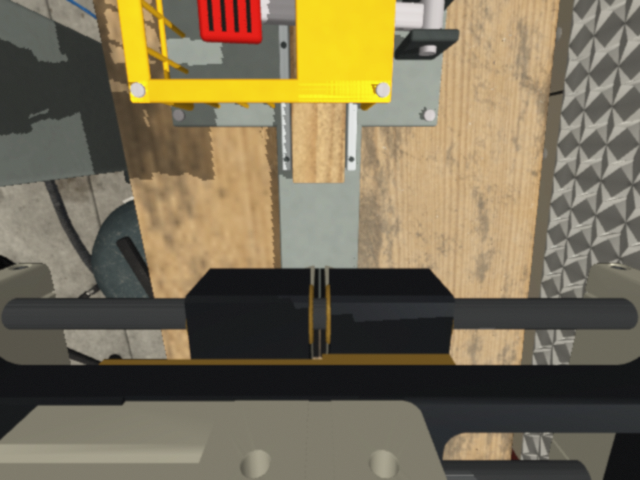

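Scene crop: the fingertips are slim (about 38 mm) and the black carriages sit above them, so they fit the window. The wrist view shows the strip end at row 182, just outside the rail starts (row 170). I'll check home and compute the window move.

```bash
python3 - <<'E'
from h import *
c=robot.capture("wrist"); s=robot.state()
th=np.radians(-3.567);R=np.array([[np.cos(th),-np.sin(th)],[np.sin(th),np.cos(th)]]);t=np.array([.5093,-.0072])
f=lambda p,z:(R.T@(ray(c,p,z)[:2]-t)).round(4)
print("strip",f((293,182),.029),f((345,182),.029),"rail end",f((287,170),.02),f((351,170),.02))
print("guard bottom edge",f((136,102),.094),f((393,102),.094),"pad",f((206,43),.076),f((262,43),.076))
from scipy.spatial.transform import Rotation as Ro
Q=Ro.from_quat(s["eef_rot"],scalar_first=True).as_matrix()
for x in(-.062,-.060): print(Q.T@(np.r_[R@[x,0]+t,s["position"][2]]-s["position"])/.02)
E
```

```text
strip [-0.0211 -0.1178] [ 0.024  -0.1178] rail end [-0.027  -0.1081] [ 0.0298 -0.1081]
guard bottom edge [-0.1149 -0.0604] [ 0.0485 -0.0604] pad [-0.073  -0.0219] [-0.0361 -0.0219]
[ 7.8300542  -3.12763368  0.01032094]
[ 7.83004495 -3.02763382  0.01015579]
```

The strip is home: its end reads 10 mm outside the rail ends, as expected. Next I'll move over the window centre.

```bash
python3 -m pendant '[{"xyz":[0.98,-0.37,0],"delta_rot":[0,0,0]},{"xyz":[0.98,-0.37,0],"delta_rot":[0,0,0]},{"xyz":[0.98,-0.37,0],"delta_rot":[0,0,0]},{"xyz":[0.98,-0.37,0],"delta_rot":[0,0,0]},{"xyz":[0.98,-0.37,0],"delta_rot":[0,0,0]},{"xyz":[0.98,-0.37,0],"delta_rot":[0,0,0]},{"xyz":[0.98,-0.37,0],"delta_rot":[0,0,0]},{"xyz":[0.98,-0.37,0],"delta_rot":[0,0,0]},{"xyz":[0,0,0],"delta_rot":[0,0,0]},{"xyz":[0,0,0],"delta_rot":[0,0,0]},{"xyz":[0,0,0],"delta_rot":[0,0,0]}]'
python3 - <<'E'
from h import *
s=robot.state();p=s["position"]
th=np.radians(-3.567);R=np.array([[np.cos(th),-np.sin(th)],[np.sin(th),np.cos(th)]]);t=np.array([.5093,-.0072])
print("press",R.T@(p[:2]-t),p)
c=robot.capture("scene");im=c["img"][:,:,::-1];x,y=proj(c,[p])[0].astype(int); cr=im[y-60:y+110,x-110:x+110];cv2.imwrite("pics/s3.png",cv2.resize(cr,None,fx=3.5,fy=3.5,interpolation=cv2.INTER_CUBIC))
E
```

```text
time: 9.37
position: [0.4514, -0.0038, 0.1792]
eef_rot: [-0.0, 0.729, 0.685, -0.0]
contact_force: [0.1, 0.3, -0.1]
grip_width: 0.004
gripper_force: 0.0
press [-0.0580126  -0.00025176] [ 0.45138413 -0.00384198  0.17919556]
```

View pics/s3.png

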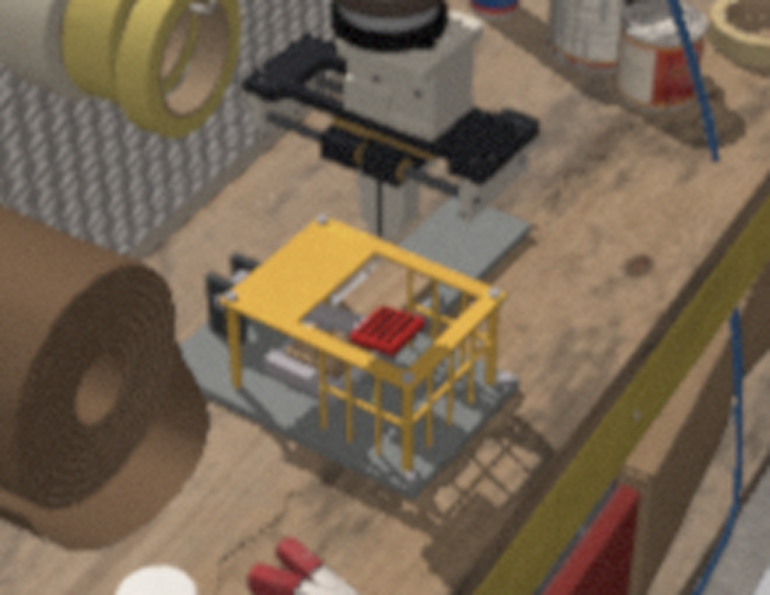

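The gripper is centred over the window with its body well above the guard, so I'll descend to just above the pad.

```bash
python3 -m pendant '[{"xyz":[0,0,0.8],"delta_rot":[0,0,0]},{"xyz":[0,0,0.8],"delta_rot":[0,0,0]},{"xyz":[0,0,0.8],"delta_rot":[0,0,0]},{"xyz":[0,0,0.8],"delta_rot":[0,0,0]},{"xyz":[0,0,0.7],"delta_rot":[0,0,0]},{"xyz":[0,0,0],"delta_rot":[0,0,0]},{"xyz":[0,0,0],"delta_rot":[0,0,0]}]'
python3 -m pendant '[{"xyz":[0,0,0.2],"delta_rot":[0,0,0]},{"xyz":[0,0,0.2],"delta_rot":[0,0,0]},{"xyz":[0,0,0.2],"delta_rot":[0,0,0]},{"xyz":[0,0,0.2],"delta_rot":[0,0,0]},{"xyz":[0,0,0],"delta_rot":[0,0,0]},{"xyz":[0,0,0],"delta_rot":[0,0,0]}]'
```

```text
time: 10.0
position: [0.4511, -0.0039, 0.1011]
eef_rot: [-0.001, 0.729, 0.684, -0.001]
contact_force: [-0.5, -0.1, 0.4]
grip_width: 0.005
gripper_force: 0.0
time: 10.5
position: [0.4513, -0.0035, 0.0857]
eef_rot: [0.0, 0.729, 0.685, -0.0]
contact_force: [-2.0, -0.7, 4.0]
grip_width: 0.008
gripper_force: 2.0
```

```bash
python3 -m pendant '[{"xyz":[0,0,0.2],"delta_rot":[0,0,0]},{"xyz":[0,0,0.2],"delta_rot":[0,0,0]},{"xyz":[0,0,0.2],"delta_rot":[0,0,0]},{"xyz":[0,0,0.2],"delta_rot":[0,0,0]},{"xyz":[0,0,0],"delta_rot":[0,0,0]},{"xyz":[0,0,0],"delta_rot":[0,0,0]}]'
```

```text
time: 11.0
position: [0.4509, -0.0033, 0.0697]
eef_rot: [-0.0, 0.729, 0.685, -0.001]
contact_force: [-4.5, -0.2, 8.6]
grip_width: 0.003
gripper_force: 4.4
```

The tip is at about 52.7 mm with 8.6 N. I'll press 2 mm further and hold for 1.5 s.

```bash
python3 -m pendant '[{"xyz":[0,0,0.1],"delta_rot":[0,0,0]},{"xyz":[0,0,0],"delta_rot":[0,0,0]},{"xyz":[0,0,0],"delta_rot":[0,0,0]},{"xyz":[0,0,0],"delta_rot":[0,0,0]},{"xyz":[0,0,0],"delta_rot":[0,0,0]},{"xyz":[0,0,0],"delta_rot":[0,0,0]},{"xyz":[0,0,0],"delta_rot":[0,0,0]},{"xyz":[0,0,0],"delta_rot":[0,0,0]},{"xyz":[0,0,0],"delta_rot":[0,0,0]},{"xyz":[0,0,0],"delta_rot":[0,0,0]},{"xyz":[0,0,0],"delta_rot":[0,0,0]},{"xyz":[0,0,0],"delta_rot":[0,0,0]},{"xyz":[0,0,0],"delta_rot":[0,0,0]},{"xyz":[0,0,0],"delta_rot":[0,0,0]},{"xyz":[0,0,0],"delta_rot":[0,0,0]},{"xyz":[0,0,0],"delta_rot":[0,0,0]},{"xyz":[0,0,0],"delta_rot":[0,0,0]},{"xyz":[0,0,0],"delta_rot":[0,0,0]},{"xyz":[0,0,0],"delta_rot":[0,0,0]}]'
python3 -m pendant '[{"xyz":[0,0,-0.2],"delta_rot":[0,0,0]},{"xyz":[0,0,-0.2],"delta_rot":[0,0,0]},{"xyz":[0,0,-0.3],"delta_rot":[0,0,0]},{"xyz":[0,0,-0.3],"delta_rot":[0,0,0]},{"xyz":[0,0,-0.4],"delta_rot":[0,0,0]},{"xyz":[0,0,-0.7],"delta_rot":[0,0,0]},{"xyz":[0,0,-0.9],"delta_rot":[0,0,0]},{"xyz":[0,0,-0.9],"delta_rot":[0,0,0]},{"xyz":[0,0,-0.9],"delta_rot":[0,0,0]},{"xyz":[0,0,-0.9],"delta_rot":[0,0,0]},{"xyz":[0,0,-0.9],"delta_rot":[0,0,0]},{"xyz":[0,0,0],"delta_rot":[0,0,0]},{"xyz":[0,0,0],"delta_rot":[0,0,0]},{"xyz":[0,0,0],"delta_rot":[0,0,0]}]'
python3 - <<'E'
from h import *
c=robot.capture("scene");cv2.imwrite("pics/s4.png",cv2.resize(c["img"][180:350,230:450,::-1],None,fx=3.5,fy=3.5,interpolation=cv2.INTER_CUBIC))
E
```

```text
time: 12.58
position: [0.4509, -0.0033, 0.0679]
eef_rot: [-0.0, 0.729, 0.685, -0.001]
contact_force: [-4.9, -0.6, 9.1]
grip_width: 0.002
gripper_force: 4.9
time: 13.75
position: [0.451, -0.0035, 0.1992]
eef_rot: [-0.0, 0.729, 0.685, -0.0]
contact_force: [-0.5, -0.5, -0.9]
grip_width: 0.001
gripper_force: 0.0
```

View pics/s4.png

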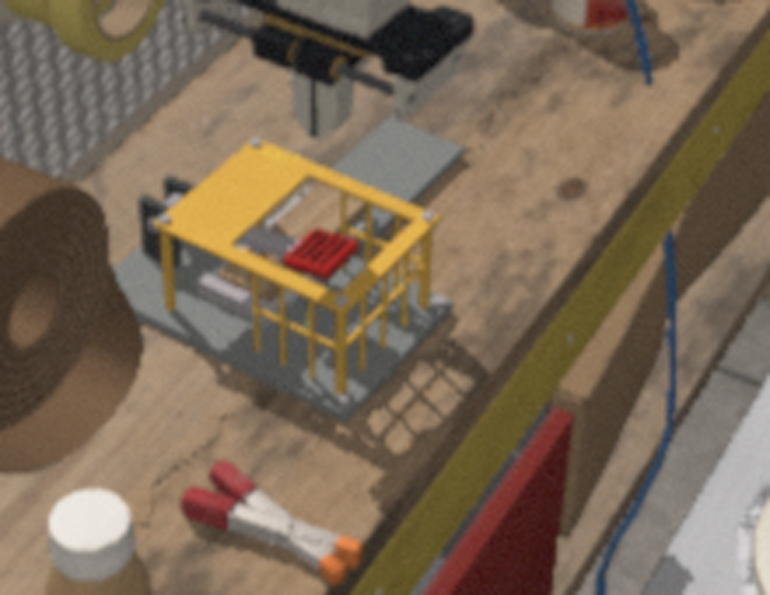

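The lever has sprung back, the gripper is clear, and the clamp and bottle are where they stood.

```bash
python3 -c "
from plant import robot
print(robot.close_job())"
```

```text
the job is handed in; nothing more can be done
None
```

The strip is home against the end stop, the lever was held down for about 1.5 s at 9 N and has sprung back up, and the job was handed in at about 14 s with the robot clear of everything; no result was reported back.

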